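# Fit the fume extractor's nozzle and switch it on

## Robot

A 6-joint arm with a two-finger parallel gripper is mounted at the origin on the work surface. World frame = base frame: x ahead of the robot, y to its left, z up, the work surface at z = 0. Lengths are in m, angles in degrees, forces in N, time in s.
With the tool pointing down it reaches from about 0.3 to 0.75 m from the base axis. Payload 8.5 kg.
Tool frame: the origin (TCP) lies midway between the tips of the shut fingers; the grasp point (between the pads) lies 19 mm behind it; z points along the fingers, y is the direction in which the jaws open and shut (so a half turn about z gives the same grasp; the last joint's range is limited). The gripper opens to 85 mm and grips with 20 to 120 N. Pads are 22 mm wide; open, the fingers measure 114 mm over their backs; the gripper's body (76 mm by 85 mm) begins 54 mm behind the grasp point. The pads swing forward as they close: fully open they stand 13 mm farther back than shut.
Start: joints at [-83.669, 21.807, 74.336, -0, 83.858, -12.336], TCP at [0.176, -0.521, 0.194] pointing down, gripper open.
Joint ranges: [-178.18, 178.18], [-50.72, 133.34], [12.68, 142.11], [-81.47, 261.47], [9.98, 163.14], [-165.26, 165.26]. Speed limits (degrees/s): [136.94, 136.94, 180, 180, 180, 180].

## Interface

Orientations are given as a 3x3 rotation matrix whose columns are the frame's x, y, z axes.
In Python, from rig import env, eyes, close_job gives the robot as it stands.
- The arm moves only by the tool jog_arm, never from a script. Its argument "deltas" is one flat list of numbers, 7 for each row, row after row: the shift along the tool's x, y, z in units of 0.75 m (1.0 is 0.75 m), then the turn, a rotation vector about the tool's x, y, z in units of 180 degrees (1.0 is 180 degrees), then the gripper command: -1 is fully open, 1 is shut, values between are in proportion. In form: [dx, dy, dz, ax, ay, az, fingers, dx, dy, dz, ax, ay, az, fingers, ...]. A call has 1 to 12 rows; each row is the pose to reach, as a shift and turn from the pose commanded when the call began, along the tool's axes at that moment, turning the shorter way round; what a row does not reach only later rows make up. A row lasts 1/12 s, in which the tool goes at most 41.7 mm and 7.16 degrees, less where a joint would pass 70% of its speed; a pose out of reach is approached as far as the arm can. A call with a number of a shift or a turn outside -1 to 1 is refused whole. A call with a gripper value outside its range is refused whole. The fingers move at their own pace and stop on an object; "grip_force" is the grip in N (left out, the last holds). Time passes only in rows, so rows that repeat a pose let the fingers close. It gives the time, the measured TCP pose, the force and the opening at its end, in the units of the state.
- env.observe(): the state, without advancing time (a new reading comes with each control period).
- eyes.get_image(name): name is "scene" or "top" or "wrist"; returns the picture (384x512x3 uint8, red, green, blue); there is no depth.
- eyes.camera_params(name): a dict with "intrinsics" (3x3 intrinsics, pixels), "R" (3x3) and "t" (3): a world point X has camera coordinates R X + t; the wrist camera has in their place "mount" (4x4, takes a point from camera to tool coordinates, whose origin is the TCP and whose axes are the flange's). Camera axes: x right, y down, z forward; pixel columns grow to the right and rows downward; lengths in m; the calibration is good to about 2 mm. A picture is of the moment at which its call begins: read the wrist's pose just before it. camera_params takes no time and is no camera call.
- close_job(): hands the job in, once; it reports no verdict.
The state is a dict: "time_s": time; "q": joint angles; "qvel": joint speeds; "joint_efforts": joint torques, N m; "position": TCP position; "tool_rot": TCP orientation; "ft_force": force on the tool from outside, world axes, zero at the start; "wrist_torque": the same for the moment, N m; "grip_width": finger opening in m.
Only numpy, scipy, OpenCV 4.12 (cv2) and the standard library are available. Lean on these libraries where they do the work, as an engineer would, in place of code of your own. Each camera call takes 0.05 s, during which the arm holds its last target.

## Task

Before spot-welding cells, get the bench fume extractor ready: take the middle-width suction nozzle of the three and push it, thick cuff first, fully home on the extractor's leaning port, keeping hold of it until it sits down on the port's shoulder. Then let go and switch the extractor on by swinging its toggle lever right over, away from the robot. Leave the nozzle fully seated, and do not shove or knock over the other nozzles and the other things on the bench.

Things in the scene. Friction and masses are not known exactly. Their poses are not given: they have to be found in the camera images.
- nozzle: The nozzle to fit: stiff light grey plastic open tube, 130 mm long, 48 mm outside diameter, 40 mm bore throughout, with a cuff (58 mm outside diameter) on its lowest 35 mm. 60 to 130 g. Stands upright, cuff down, at any of three places; the other two nozzles stand at the others. Origin: on its axis, in the cuff-end face; z along the tube from cuff to plain end.
- nozzle_foot (a point): Centre of the nozzle's cuff-end face (same point and axes as nozzle).
- extractor: Fume extractor, fixed: grey base plate 200 (x) x 330 (y) x 18 mm thick, with a white blower drum (140 mm diameter, 71 mm thick, in a steel yoke 168 mm wide, 118 mm high, at y = +65 mm) and a toggle switch (at y = -115 mm). Origin: under the plate's centre, on the bench; z up, front (-x) roughly towards the robot.
- port: Suction port on the tilted drum: aluminium spigot 36 mm in diameter, 47 mm long, its last 12 mm tapering to 24 mm, rising from a dark round shoulder 68 mm in diameter, 14 mm above the drum's face. Origin: on the spigot's axis in the shoulder's plane, 136 mm above the bench; z points out along the spigot, leaning 30 degrees from vertical to the extractor's front (-x); y is level.
- port_seat (a point): Centre of the shoulder face, where the nozzle's cuff end comes to rest (same point and axes as port).
- port_mouth (a point): Centre of the spigot's free end, 47 mm out along the port's z from port_seat.
- switch (a joint): Angle of the toggle lever, rad: 0 = off, leaning 0.5 rad to the extractor's front (-x); 1.0 = on, at its stop, leaning 0.5 rad to the extractor's back (+x). Starts between 0 and 0.25, moves with about 0.06 N m of friction and stays where it is left.
- switch_tip (a point): Centre of the 26 mm black ball on the toggle lever's end. Lever: 10 mm steel rod, 80 mm from pivot to ball centre; the pivot is a level axle along the extractor's y, 40 mm above the bench at extractor x = 0, y = -115 mm, in a grey block 70 (x) x 50 (y) mm, top 43 mm above the bench.
- slim_nozzle: A nozzle that does not fit: same light grey plastic and length (130 mm), 34 mm outside diameter, 42 mm cuff. Stands upright. Origin at the centre of its cuff-end face. To be left alone.
- wide_nozzle: A nozzle that is too loose: same light grey plastic and length (130 mm), 66 mm outside diameter, 74 mm cuff. Stands upright. Origin at the centre of its cuff-end face. To be left alone.
- cell_pack: Three violet cells in black end holders, 66 x 67 x 24 mm, lying on the bench; origin under its centre. To be left alone.
- tape_roll: Amber tape roll lying flat, 84 mm diameter, 19 mm high; origin under its centre. To be left alone.
- meter: Black multimeter lying flat, 75 x 150 x 40 mm; origin under its centre. To be left alone.
- cutters: Side cutters with black grips, about 135 mm long, 14 mm high, lying flat; origin under the middle. To be left alone.
- screwdriver: Screwdriver, 190 mm long, about 30 mm high, lying on the bench; handle to its -x. To be left alone.
There are look-alikes about, which are no part of the job. Leave any pink or turquoise look-alike of the nozzle alone.

How it is judged:
By the outcome, as a careful person would: the job done as asked, in the order asked, and still so for the second after the job is handed in, with the robot touching nothing.
It also fails if it takes over 53 s, if anything falls off the work surface, if the arm or the gripper's body presses on something with over 40 N, if the wrist force passes 120 N, or if a joint passes its speed limit or range.

## Working session

There is one attempt and no reset: what is moved stays moved. The work goes in short steps, Python scripts to look and compute and a tool call to move; the robot and the scene stay as the last step left them, time stands still between calls to the robot, and variables do not carry over. Pictures are saved under pics/ and viewed, and the job is handed in when it is done.

Besides the shell and the picture viewer there is one more tool, called as name(argument=value, ...) on one line, values as JSON. jog_arm: Moves the arm, as the interface text tells. Its arguments: {"type":"object","properties":{"deltas":{"type":"array"},"grip_force":{"type":"number"}},"required":["deltas"]}

```bash
ls; mkdir -p pics
python3 - <<'E'
from rig import env, eyes
import cv2, numpy as np
np.set_printoptions(precision=4,suppress=True)
s=env.observe()
print(s)
for n in ["scene","top","wrist"]:
    im=eyes.get_image(n); cv2.imwrite(f"pics/{n}0.png",im[:,:,::-1])
    print(n,eyes.camera_params(n))
E
```

```text
pics
{'time_s': 0.0, 'q': array([-83.6698,  21.8427,  74.3872,   0.0008,  83.8555, -12.3364]), 'qvel': array([ 0.0214, -0.0518, -0.0311,  0.0345,  0.0851, -0.0551]), 'joint_efforts': array([  0.0019, -44.8458, -23.1278,  -0.0001,   0.0047,   0.    ]), 'position': array([ 0.176 , -0.5207,  0.1931]), 'tool_rot': array([[ 0.9474,  0.3201, -0.0001],
       [ 0.3201, -0.9474,  0.0015],
       [ 0.0003, -0.0015, -1.    ]]), 'ft_force': array([-1.0113, -0.015 , -0.0392]), 'wrist_torque': array([-0.0204, -0.0111, -0.0037]), 'grip_width': 0.08547131259932748}
scene {'intrinsics': array([[409.8148,   0.    , 253.3261],
       [  0.    , 409.8148, 188.7937],
       [  0.    ,   0.    ,   1.    ]]), 'R': array([[-0.857 ,  0.5153,  0.    ],
       [ 0.2699,  0.4489, -0.8518],
       [-0.4389, -0.73  , -0.5238]]), 't': array([ 0.4156, -0.0463,  1.578 ])}
top {'intrinsics': array([[384.0717,   0.    , 260.4492],
       [  0.    , 384.0717, 190.5424],
       [  0.    ,   0.    ,   1.    ]]), 'R': array([[-0.0157, -0.9998, -0.0076],
       [-0.9934,  0.0165, -0.1135],
       [ 0.1136,  0.0057, -0.9935]]), 't': array([0.047 , 0.5335, 1.0322])}
wrist {'intrinsics': array([[303.0262,   0.    , 252.8538],
       [  0.    , 303.0262, 189.5121],
       [  0.    ,   0.    ,   1.    ]]), 'mount': array([[-0.0002, -0.9603, -0.2788,  0.0703],
       [ 1.    , -0.    , -0.0008, -0.    ],
       [ 0.0008, -0.2788,  0.9603, -0.1811],
       [ 0.    ,  0.    ,  0.    ,  1.    ]])}
```

View pics/scene0.png

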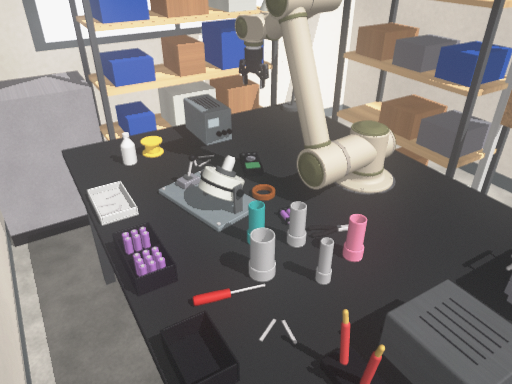

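View pics/top0.png

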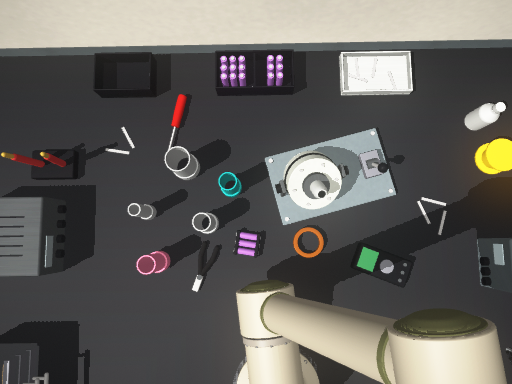

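View pics/wrist0.png

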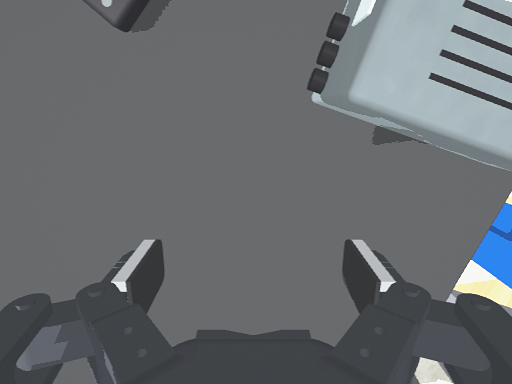

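```bash
cat > h.py <<'E'
import numpy as np, cv2
from rig import env, eyes
np.set_printoptions(precision=4,suppress=True)
def ray(n,px,s=None):
    c=eyes.camera_params(n);K=c['intrinsics'];d=np.linalg.inv(K)@np.array([px[0],px[1],1.])
    if n=='wrist':
        M=c['mount'];R=s['tool_rot'];o=s['position']+R@M[:3,3];return o,R@M[:3,:3]@d
    return -c['R'].T@c['t'],c['R'].T@d
def onz(n,px,z,s=None):
    o,d=ray(n,px,s);return o+d*(z-o[2])/d[2]
def proj(n,X,s=None):
    c=eyes.camera_params(n);K=c['intrinsics']
    if n=='wrist':
        M=c['mount'];p=s['tool_rot'].T@(np.array(X)-s['position']);p=M[:3,:3].T@(p-M[:3,3])
    else: p=c['R']@np.array(X)+c['t']
    p=K@p;return p[:2]/p[2]
def tri(*rays):
    A=np.zeros((3,3));b=np.zeros(3)
    for o,d in rays:
        d=d/np.linalg.norm(d);P=np.eye(3)-np.outer(d,d);A+=P;b+=P@o
    X=np.linalg.solve(A,b);return X,[np.linalg.norm((np.eye(3)-np.outer(d,d)/(d@d))@(X-o)) for o,d in rays]
E
python3 - <<'E'
import cv2
t=cv2.imread('pics/top0.png');s=cv2.imread('pics/scene0.png')
cv2.imwrite('pics/t_ext.png',cv2.resize(t[120:230,260:400],None,fx=5,fy=5,interpolation=cv2.INTER_CUBIC))
cv2.imwrite('pics/t_noz.png',cv2.resize(t[140:280,120:270],None,fx=4,fy=4,interpolation=cv2.INTER_CUBIC))
cv2.imwrite('pics/s_ext.png',cv2.resize(s[140:290,150:380],None,fx=3.4,fy=3.4,interpolation=cv2.INTER_CUBIC))
E
```

```text
(no output)
```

View pics/t_ext.png

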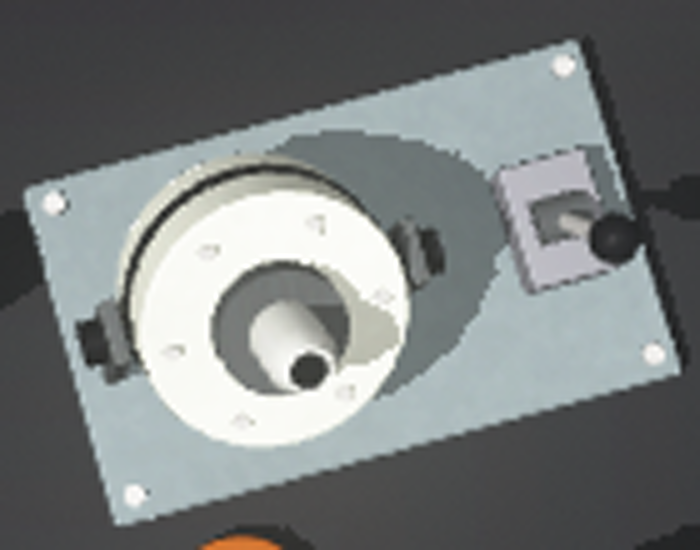

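View pics/t_noz.png

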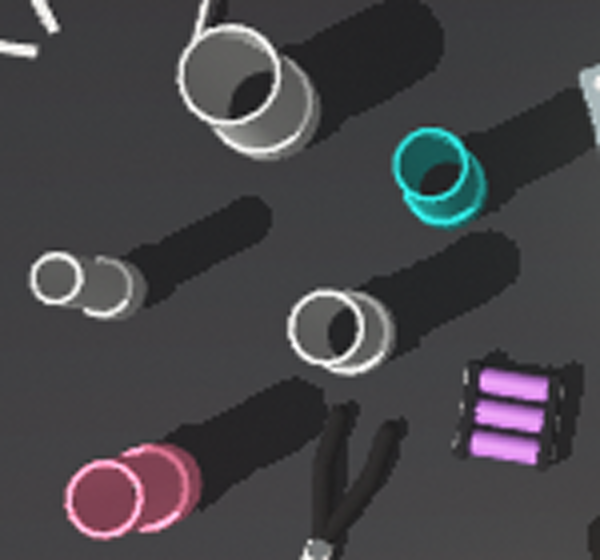

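View pics/s_ext.png

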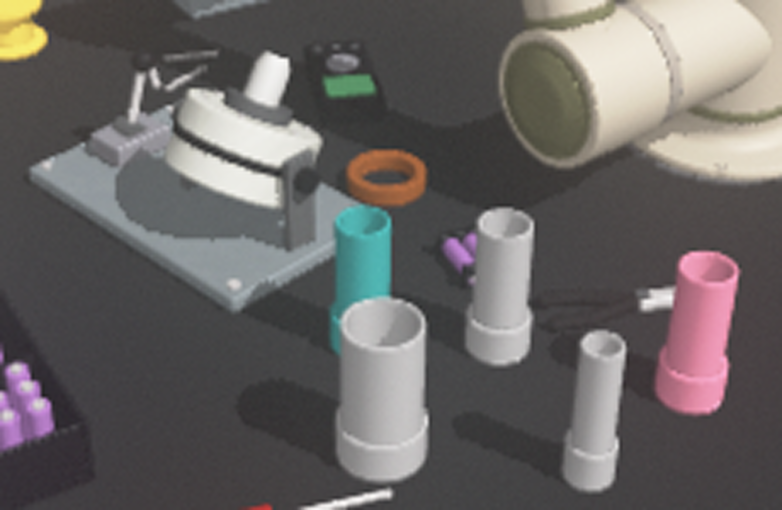

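Run:
```python
from h import *
def T(x,y,f=5,o=(260,120)): return ((x+.5)/f-.5+o[0],(y+.5)/f-.5+o[1])
c=[onz('top',T(*p),.018)[:2] for p in [(25,187),(578,40),(682,373),(118,525)]]
print(c,[np.linalg.norm(c[i]-c[(i+1)%4]) for i in range(4)])
# corners: 0 far-left(+x,+y),1 far-right,2 near-right,3 near-left
cen=np.mean(c,0); ex=(c[0]+c[1]-c[2]-c[3]);ex/=np.linalg.norm(ex);ey=(c[0]+c[3]-c[1]-c[2]);ey/=np.linalg.norm(ey)
yaw=np.mean([np.arctan2(ex[1],ex[0]),np.arctan2(-ey[0],ey[1])]);print(cen,np.degrees(yaw),ex@ey)
R=np.array([[np.cos(yaw),-np.sin(yaw),0],[np.sin(yaw),np.cos(yaw),0],[0,0,1]])
m=onz('top',T(307,370),.136+.047*np.cos(np.pi/6))
print('mouth world',m,'in ext',R.T@(m-np.r_[cen,0]))
def S(x,y): return T(x,y,3.4,(150,140))
print('mouth tri',tri(ray('top',T(307,370)),ray('scene',S(276,62))))
print('ball tri',(b:=tri(ray('top',T(614,238)),ray('scene',S(143,62)))),R.T@(b[0]-np.r_[cen,0]))
# nozzle rims
im=eyes.get_image('top');hs=cv2.cvtColor(im,cv2.COLOR_RGB2HSV)
mask=((hs[...,1]<40)&(hs[...,2]>140)).astype(np.uint8)
for nm,(x0,y0,x1,y1) in dict(mid=(188,208,222,238),wide=(160,142,205,182),slim=(125,200,160,222)).items():
    ys,xs=np.nonzero(mask[y0:y1,x0:x1]);print(nm,len(xs),xs.min()+x0,xs.max()+x0,ys.min()+y0,ys.max()+y0)
for nm,p,w in (('mid',(326,327),37),('wide',(229,74),50),('slim',(56,278),26.5)):
    q=T(*p,4,(120,140));X=onz('top',q,.13);
    X2=onz('top',(q[0]+w/4,q[1]),.13);print(nm,q,X,'rad',np.linalg.norm(X2-X))
```

```text
[array([0.6309, 0.0252]), array([ 0.7106, -0.291 ]), array([ 0.5191, -0.3394]), array([ 0.4397, -0.0231])] [np.float64(0.3261246063367546), np.float64(0.19749030394639813), np.float64(0.3262166863376612), np.float64(0.1972893024192192)]
[ 0.5751 -0.1571] 14.152523590506206 0.0011510591900638788
mouth world [ 0.5078 -0.1064  0.1767] in ext [-0.0528  0.0656  0.1767]
mouth tri (array([ 0.5078, -0.107 ,  0.1694]), [np.float64(0.0008982480411577869), np.float64(0.0008982480411577402)])
ball tri (array([ 0.5784, -0.2743,  0.1144]), [np.float64(0.0013058214394285788), np.float64(0.0013058214394287828)]) [-0.0254 -0.1145  0.1144]
mid 155 192 216 212 233
wide 225 164 197 142 179
slim 98 128 152 203 219
mid (201.125, 221.375) [0.4481 0.1865 0.13  ] rad 0.023025328344226378
wide (176.875, 158.125) [0.6091 0.2484 0.13  ] rad 0.031736695083556005
slim (133.625, 209.125) [0.4814 0.3555 0.13  ] rad 0.01659611856737992
```

```bash
cat >> h.py <<'E'
from scipy.spatial.transform import Rotation as Ro
YAW=np.radians(14.15);CEN=np.array([.5751,-.1571,0])
RE=Ro.from_euler('z',YAW).as_matrix()
zp=RE@np.array([-.5,0,np.cos(np.pi/6)])
SEAT=CEN+RE@np.array([-.0293,.0653,.136])
RT=np.column_stack([RE@[np.cos(np.pi/6),0,.5],RE@[0,-1,0],-zp])   # tool rot, tilted
RD=np.column_stack([RE[:,0],-RE[:,1],[0,0,-1]])  # tool down
def delta(P,Rt,s=None,P0=None,R0=None):
    s=s or env.observe();P0=s['position'] if P0 is None else P0;R0=s['tool_rot'] if R0 is None else R0
    d=R0.T@(np.array(P)-P0)/.75; r=Ro.from_matrix(R0.T@Rt).as_rotvec()/np.pi
    return np.round(np.r_[d,r],4)
E
python3 - <<'E'
from h import *
print(SEAT,SEAT+.047*zp,np.linalg.det(RT),SEAT+.2*zp)
print(delta(SEAT+.2*zp,RT))
E
```

```text
[ 0.5307 -0.1009  0.136 ] [ 0.5079 -0.1067  0.1767] 1.0 [ 0.4338 -0.1254  0.3092]
[ 0.4944 -0.3897 -0.1541 -0.0068  0.1665  0.0244]
```

jog_arm(deltas=[0.25, -0.2, -0.15, 0, 0, 0.024, -1, 0.494, -0.39, -0.154, -0.007, 0.166, 0.024, -1, 0.494, -0.39, -0.154, -0.007, 0.166, 0.024, -1, 0.494, -0.39, -0.154, -0.007, 0.166, 0.024, -1, 0.494, -0.39, -0.154, -0.007, 0.166, 0.024, -1, 0.494, -0.39, -0.154, -0.007, 0.166, 0.024, -1, 0.494, -0.39, -0.154, -0.007, 0.166, 0.024, -1, 0.494, -0.39, -0.154, -0.007, 0.166, 0.024, -1, 0.494, -0.39, -0.154, -0.007, 0.166, 0.024, -1, 0.494, -0.39, -0.154, -0.007, 0.166, 0.024, -1, 0.494, -0.39, -0.154, -0.007, 0.166, 0.024, -1, 0.494, -0.39, -0.154, -0.007, 0.166, 0.024, -1])

```text
time_s: 1.2
position: [0.4342, -0.1225, 0.3104]
tool_rot: [[0.839, 0.247, 0.485], [0.215, -0.969, 0.121], [0.5, 0.003, -0.866]]
ft_force: [1.7, -1.4, -0.3]
grip_width: 0.0854
```

Reached; the tilt is reachable. Look.

Run:
```python
from h import *
import pickle
s=env.observe();im=eyes.get_image('wrist');cv2.imwrite('pics/w1.png',im[:,:,::-1]);pickle.dump(s,open('s1.pkl','wb'))
print(s['position'],s['q'],s['qvel']);print(proj('wrist',SEAT,s),proj('wrist',SEAT+.047*zp,s))
```

```text
[ 0.4342 -0.1225  0.3104] [-49.2872  -4.4864  93.9239  27.2096  77.5206  23.4832] [ 56.5953   0.1633 -11.5026 -12.2042 -15.7357  55.5683]
[254.9417 160.5737] [255.2489 168.3917]
```

View pics/w1.png

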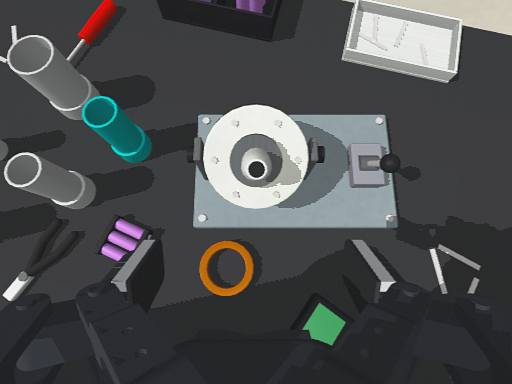

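Run:
```python
from h import *
s=env.observe();im=eyes.get_image('wrist');cv2.imwrite('pics/w2.png',im[:,:,::-1])
print(s['time_s'],s['position'],s['q'],s['qvel']);print(proj('wrist',SEAT,s),proj('wrist',SEAT+.047*zp,s))
g=cv2.cvtColor(im,cv2.COLOR_RGB2GRAY)
m=((g<30)).astype(np.uint8)
n,l,st,c=cv2.connectedComponentsWithStats(m[145:190,235:280])
print(st,c+[235,145])
```

```text
1.25 [ 0.4356 -0.1197  0.3116] [-48.8699  -4.5425  93.8259  27.2377  77.4927  23.7145] [ -7.0738   1.0875   0.5744   1.1562   2.5398 -11.3297]
[257.0023 162.6578] [257.5265 170.6575]
[[   0    0   45   45 2021]
 [  31   27    1    1    1]
 [  27   33    1    1    1]
 [  23   34    2    1    2]] [[256.9916 166.9802]
 [266.     172.    ]
 [262.     178.    ]
 [258.5    179.    ]]
```

Run:
```python
from h import *
s=env.observe();im=eyes.get_image('wrist');cv2.imwrite('pics/w3.png',im[:,:,::-1])
print(s['time_s'],s['position'],s['q'],s['qvel']);print(proj('wrist',SEAT,s),proj('wrist',SEAT+.047*zp,s))
cv2.imwrite('pics/w3c.png',cv2.resize(im[100:235,190:400,::-1],None,fx=3.8,fy=3.8,interpolation=cv2.INTER_CUBIC))
```

```text
1.3 [ 0.4345 -0.1217  0.3105] [-49.199   -4.4677  93.8903  27.2392  77.5753  23.2861] [-5.6821  1.5819  1.2539 -0.2969  0.9941 -5.4273]
[255.7254 161.013 ] [256.0676 168.8802]
```

View pics/w3c.png

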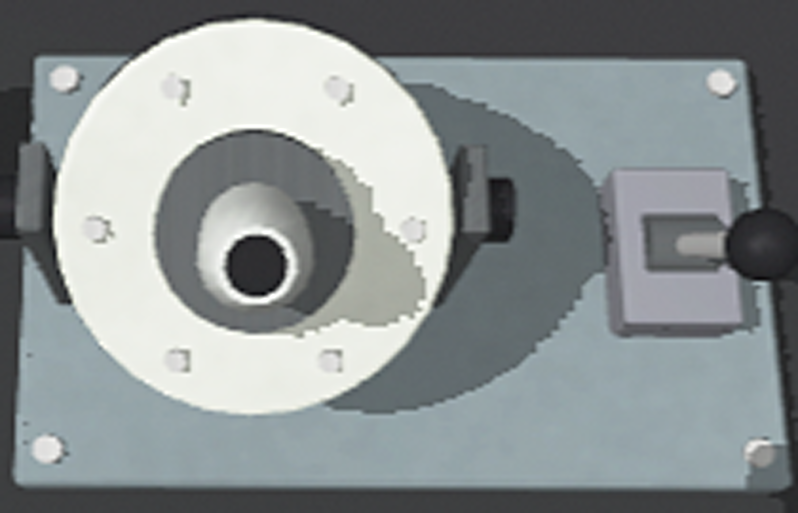

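```bash
sed -i 's/.0653,.136/.0645,.136/' h.py
python3 - <<'E'
from h import *
print(env.observe()['position'],delta([.448,.1865,.2],RD))
E
```

```text
[ 0.4338 -0.1234  0.3097] [ 0.0331 -0.3958  0.1864  0.0005 -0.1662  0.002 ]
```

jog_arm(deltas=[0.0331, -0.3958, 0.1864, 0, -0.166, 0.002, -1, 0.0331, -0.3958, 0.1864, 0, -0.166, 0.002, -1, 0.0331, -0.3958, 0.1864, 0, -0.166, 0.002, -1, 0.0331, -0.3958, 0.1864, 0, -0.166, 0.002, -1, 0.0331, -0.3958, 0.1864, 0, -0.166, 0.002, -1, 0.0331, -0.3958, 0.1864, 0, -0.166, 0.002, -1, 0.0331, -0.3958, 0.1864, 0, -0.166, 0.002, -1, 0.0331, -0.3958, 0.1864, 0, -0.166, 0.002, -1, 0.0331, -0.3958, 0.1864, 0, -0.166, 0.002, -1, 0.0331, -0.3958, 0.1864, 0, -0.166, 0.002, -1, 0.0331, -0.3958, 0.1864, 0, -0.166, 0.002, -1, 0.0331, -0.3958, 0.1864, 0, -0.166, 0.002, -1])

```text
time_s: 2.35
position: [0.4494, 0.1832, 0.1997]
tool_rot: [[0.971, 0.238, -0.0], [0.238, -0.971, -0.0], [-0.0, 0.0, -1.0]]
ft_force: [0.1, 0.2, 0.4]
grip_width: 0.085
```

Run:
```python
from h import *
eyes.get_image('top');s=env.observe();im=eyes.get_image('wrist');cv2.imwrite('pics/w4.png',im[:,:,::-1])
print(s['time_s'],s['position'],s['tool_rot'],s['q'],s['qvel']);print(proj('wrist',[.448,.1865,.13],s))
```

```text
2.4 [0.4495 0.1831 0.2   ] [[ 0.9713  0.2378  0.0004]
 [ 0.2378 -0.9713 -0.0003]
 [ 0.0003  0.0004 -1.    ]] [ 8.1635 15.0101 83.4962 -0.0202 81.476  84.4099] [-0.1907 -0.4969  0.0159  0.1314 -0.0917  0.3477]
[248.7484 187.3295]
```

View pics/w4.png

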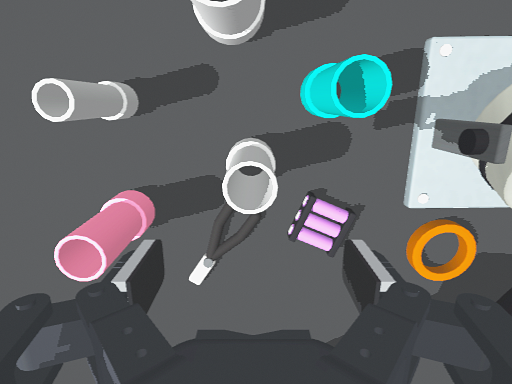

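Run:
```python
from h import *
s=env.observe();im=cv2.imread('pics/w4.png');hs=cv2.cvtColor(im,cv2.COLOR_BGR2HSV)
m=((hs[...,1]<30)&(hs[...,2]>190)).astype(np.uint8)[150:225,210:290]
ys,xs=np.nonzero(m);pts=np.column_stack([xs,ys]).astype(np.float32);k=pts[:,1]>8
print(cv2.fitEllipse(cv2.convexHull(pts[ys+150>178].astype(np.float32))) if 0 else (xs.min()+210,xs.max()+210,ys.min()+150,ys.max()+150))
X=onz('wrist',(250.,188.),.13,s);print(X)
print(delta([(X[0]+.448)/2,(X[1]+.1865)/2,.09],RD))
```

```text
(np.int64(222), np.int64(277), np.int64(150), np.int64(213))
[0.4477 0.1853 0.13  ]
[-0.0013 -0.0042  0.1469  0.0001 -0.0002 -0.0023]
```

jog_arm(deltas=[-0.001, -0.004, 0.05, 0, 0, 0, -1, -0.001, -0.004, 0.1, 0, 0, 0, -1, -0.001, -0.004, 0.147, 0, 0, 0, -1, -0.001, -0.004, 0.147, 0, 0, 0, -1, -0.001, -0.004, 0.147, 0, 0, 0, -1, -0.001, -0.004, 0.147, 0, 0, 0, -1, -0.001, -0.004, 0.147, 0, 0, 0, 1, -0.001, -0.004, 0.147, 0, 0, 0, 1, -0.001, -0.004, 0.147, 0, 0, 0, 1, -0.001, -0.004, 0.147, 0, 0, 0, 1, -0.001, -0.004, 0.147, 0, 0, 0, 1, -0.001, -0.004, 0.147, 0, 0, 0, 1], grip_force=60)

```text
time_s: 3.45
position: [0.4534, 0.1857, 0.0955]
tool_rot: [[0.97, 0.241, 0.017], [0.241, -0.971, -0.003], [0.016, 0.007, -1.0]]
ft_force: [1.4, -14.6, 51.8]
grip_width: 0.0124
```

jog_arm(deltas=[0, 0, 0, 0, 0, 0, 1, 0, 0, 0, 0, 0, 0, 1])

```text
time_s: 3.62
position: [0.4545, 0.1863, 0.0968]
tool_rot: [[0.971, 0.24, 0.02], [0.24, -0.971, -0.001], [0.019, 0.006, -1.0]]
ft_force: [1.2, -11.9, 50.1]
grip_width: 0.0001
```

Run:
```python
from h import *
s=env.observe();im=eyes.get_image('wrist');cv2.imwrite('pics/w5.png',im[:,:,::-1])
print(s['time_s'],s['position'],s['tool_rot'],s['ft_force'],s['grip_width'])
```

```text
3.6167 [0.4545 0.1863 0.0968] [[ 0.9705  0.2401  0.0203]
 [ 0.2402 -0.9707 -0.0014]
 [ 0.0194  0.0063 -0.9998]] [  1.2119 -11.9494  50.1339] 0.00013802861155288288
```

View pics/w5.png

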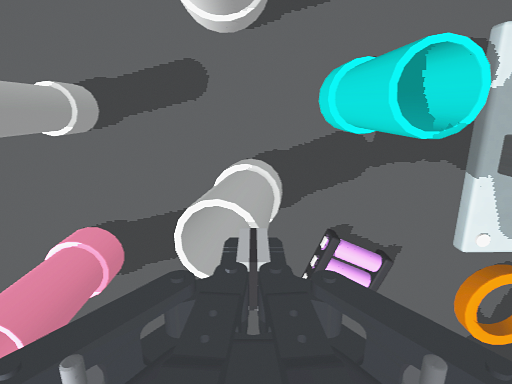

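Run:
```python
from h import *
s=env.observe();im=eyes.get_image('scene');cv2.imwrite('pics/s5.png',im[:,:,::-1]);cv2.imwrite('pics/s5c.png',cv2.resize(im[150:300,200:400,::-1],None,fx=3.5,fy=3.5))
print(s['time_s'],s['ft_force'],s['wrist_torque'],proj('wrist',s['position'],s), proj('wrist',s['position']+[0,0,.019],s))
for p,z in (((250,190),.035),((218,240),.13),((250,190),.0)): print(onz('wrist',p,z,s))
```

```text
3.6667 [  0.1861 -10.7309  51.3605] [-2.0617 -0.2508  0.0045] [253.029  216.2361] [253.2268 227.5895]
[0.4545 0.1886 0.035 ]
[0.4487 0.2044 0.13  ]
[0.4452 0.1864 0.    ]
```

View pics/s5c.png

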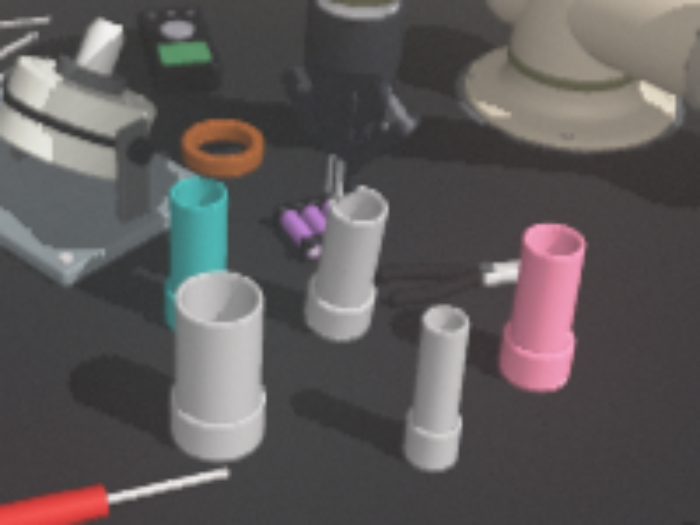

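Run:
```python
import cv2
a=cv2.imread('pics/s5.png');b=cv2.imread('pics/w5.png')
cv2.imwrite('pics/z1.png',cv2.resize(a[170:260,260:340],None,fx=6.5,fy=6.5,interpolation=cv2.INTER_CUBIC))
cv2.imwrite('pics/z2.png',cv2.resize(b[150:330,150:350],None,fx=3.3,fy=3.3,interpolation=cv2.INTER_CUBIC))
```

```text
(no output)
```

View pics/z1.png

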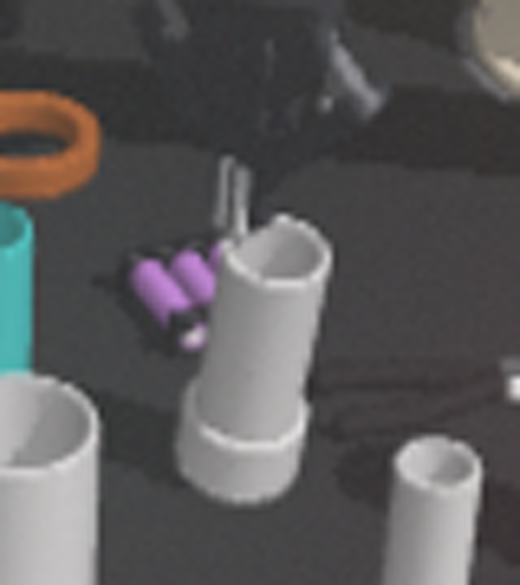

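View pics/z2.png

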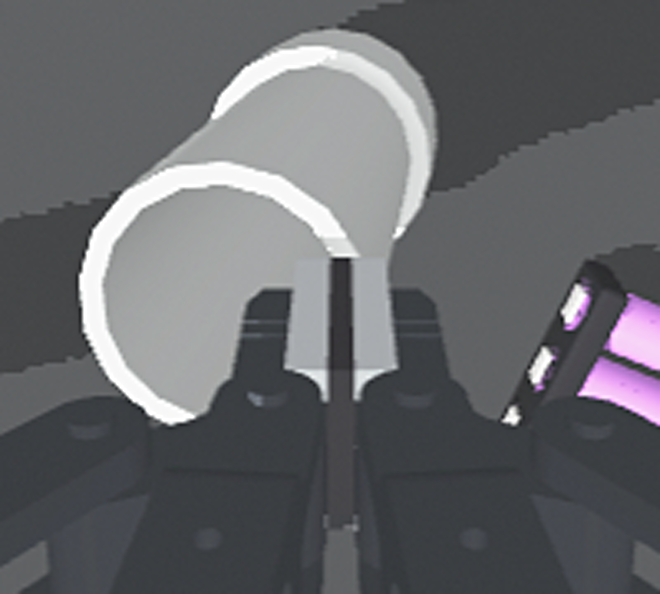

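Run:
```python
from h import *
s=env.observe()
p=s['position']
print(proj('scene',p),proj('scene',p+[0,0,.038]),proj('scene',[.448,.186,.13]),proj('scene',[.448,.186,0]))
print(tri(ray('scene',(296.5,206.5)),ray('wrist',(253,228),s)))
```

```text
[295.3428 215.4546] [296.0567 204.5866] [297.7099 205.2804] [295.2829 240.8162]
(array([0.4573, 0.1889, 0.1298]), [np.float64(0.002479311078179704), np.float64(0.0024793110781796478)])
```

jog_arm(deltas=[0, 0, -0.01, 0, 0, 0, 1, 0, 0, -0.02, 0, 0, 0, 1, 0, 0, -0.03, 0, 0, 0, 1])

```text
time_s: 3.97
position: [0.4474, 0.1874, 0.1128]
tool_rot: [[0.971, 0.24, 0.0], [0.24, -0.971, 0.0], [0.0, 0.0, -1.0]]
ft_force: [-0.2, 0.0, 0.1]
grip_width: -0.0002
```

Run:
```python
from h import *
s=env.observe();im=eyes.get_image('wrist');a=eyes.get_image('scene')[...,::-1]
print(s['time_s'],s['position'],s['ft_force'],s['grip_width'])
o=np.hstack([cv2.resize(im[100:380,100:400,::-1],(450,420)),cv2.resize(a[160:280,250:350],(350,420),interpolation=cv2.INTER_CUBIC)]);cv2.imwrite('pics/z3.png',o)
```

```text
3.9667 [0.4474 0.1874 0.1128] [-0.2226  0.0123  0.1233] -0.0001538013724552985
```

View pics/z3.png

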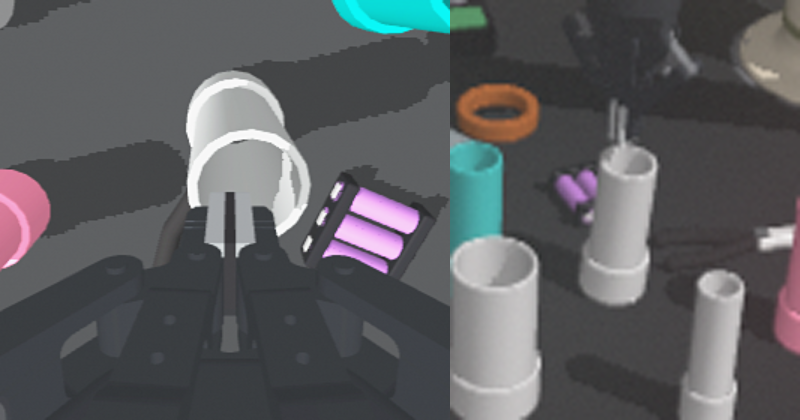

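jog_arm(deltas=[0, 0, -0.04, 0, 0, 0, 1, 0, 0, -0.08, 0, 0, 0, 1, 0, 0, -0.11, 0, 0, 0, -1, 0, 0, -0.11, 0, 0, 0, -1, 0, 0, -0.11, 0, 0, 0, -1, 0, 0, -0.11, 0, 0, 0, -1])

```text
time_s: 4.57
position: [0.4469, 0.1873, 0.1934]
tool_rot: [[0.971, 0.24, -0.002], [0.24, -0.971, -0.0], [-0.002, -0.0, -1.0]]
ft_force: [-0.6, -0.9, -0.6]
grip_width: 0.0481
```

Run:
```python
from h import *
s=env.observe();im=eyes.get_image('wrist');cv2.imwrite('pics/w6.png',im[:,:,::-1])
print(s['time_s'],s['position'],s['ft_force'],s['grip_width'])
t=eyes.get_image('top');a=eyes.get_image('scene')[...,::-1]
cv2.imwrite('pics/s6.png',cv2.resize(a[150:300,200:400],None,fx=3.5,fy=3.5))
```

```text
4.5667 [0.4469 0.1873 0.1934] [-0.6011 -0.895  -0.5651] 0.04811378346527143
```

View pics/w6.png

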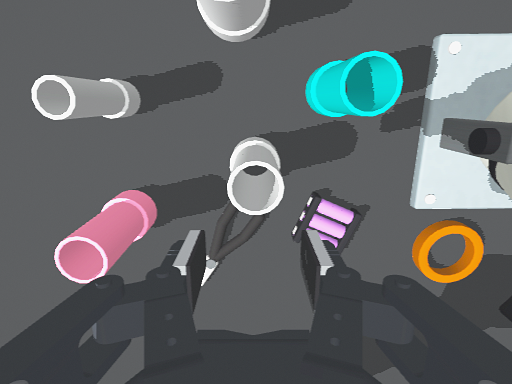

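View pics/s6.png

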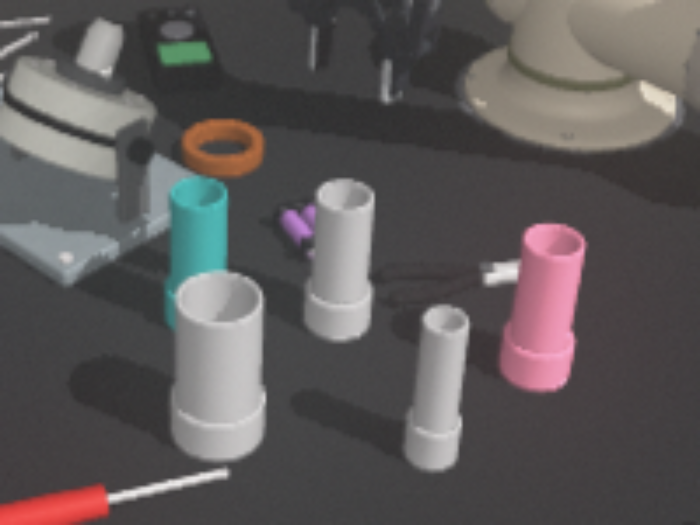

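Run:
```python
from h import *
s=env.observe();p=s['position'];R=s['tool_rot']
w=s['grip_width']/2
print(s['time_s'],p,w*2)
for back in (0,.013,.019,.03): print(back,[proj('scene',p+R@[0,sg*.026,-back]) for sg in (1,-1)],[proj('wrist',p+R@[0,sg*.026,-back],s) for sg in (1,-1)])
X=onz('wrist',(255.5,188.),.13,s);print(X)
```

```text
4.7167 [0.447  0.1873 0.1934] 0.06996277801755929
0 [array([292.4494, 183.1381]), array([306.8715, 189.9896])] [array([293.7603, 216.215 ]), array([212.3223, 216.2114])]
0.013 [array([292.6736, 179.1707]), array([307.1899, 185.9529])] [array([296.5666, 224.1272]), array([209.5116, 224.1216])]
0.019 [array([292.778 , 177.3237]), array([307.3381, 184.0731])] [array([297.9967, 228.1592]), array([208.0794, 228.1525])]
0.03 [array([292.9709, 173.9111]), array([307.612 , 180.5993])] [array([300.8785, 236.2841]), array([205.1933, 236.2751])]
[0.448  0.1854 0.13  ]
```

Run:
```python
from h import *
s=env.observe();print(s['position'],delta([.448,.1857,.07],RD)); print(onz('wrist',(370,83),.13,s),onz('wrist',(83,258),.13,s))
```

```text
[0.447  0.1873 0.1934] [ 0.0011  0.0024  0.1646 -0.      0.0007 -0.0015]
[0.5496 0.1209 0.13  ] [0.3471 0.3203 0.13  ]
```

jog_arm(deltas=[0.001, 0.002, 0.03, 0, 0, 0, -1, 0.001, 0.002, 0.06, 0, 0, 0, -1, 0.001, 0.002, 0.09, 0, 0, 0, -1, 0.001, 0.002, 0.12, 0, 0, 0, -1, 0.001, 0.002, 0.15, 0, 0, 0, -1, 0.001, 0.002, 0.164, 0, 0, 0, -1, 0.001, 0.002, 0.164, 0, 0, 0, -1, 0.001, 0.002, 0.164, 0, 0, 0, -1, 0.001, 0.002, 0.164, 0, 0, 0, -1])

```text
time_s: 5.47
position: [0.4491, 0.1861, 0.0722]
tool_rot: [[0.971, 0.24, 0.001], [0.24, -0.971, 0.0], [0.001, 0.0, -1.0]]
ft_force: [-0.1, 0.1, 1.1]
grip_width: 0.0854
```

Run:
```python
from h import *
s=env.observe();im=eyes.get_image('wrist');a=eyes.get_image('scene')[...,::-1]
print(s['time_s'],s['position'],s['ft_force'],s['grip_width'])
o=np.hstack([cv2.resize(im[100:380,100:400,::-1],(450,420)),cv2.resize(a[160:280,250:350],(350,420),interpolation=cv2.INTER_CUBIC)]);cv2.imwrite('pics/z4.png',o)
```

```text
5.4667 [0.4491 0.1861 0.0722] [-0.0839  0.1052  1.1056] 0.08544005442738967
```

View pics/z4.png

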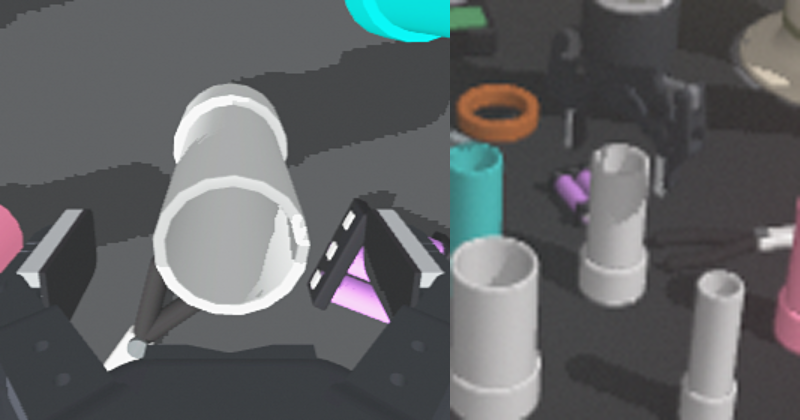

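jog_arm(deltas=[0, 0, 0, 0, 0, 0, 1, 0, 0, 0, 0, 0, 0, 1, 0, 0, 0, 0, 0, 0, 1, 0, 0, 0, 0, 0, 0, 1, 0, 0, 0, 0, 0, 0, 1, 0, 0, 0, 0, 0, 0, 1], grip_force=60)

```text
time_s: 6.07
position: [0.4493, 0.1861, 0.0722]
tool_rot: [[0.971, 0.24, 0.002], [0.24, -0.971, 0.0], [0.002, 0.0, -1.0]]
ft_force: [0.5, -1.3, 5.9]
grip_width: 0.0449
```

Run:
```python
from h import *
P=SEAT+.152*zp;print(P);s=env.observe();print(delta(P+[0,0,.0],RT)); print(delta(s['position']+[0,0,.2],RD))
```

```text
[ 0.4572 -0.1203  0.2676]
[-0.0871  0.3993 -0.2605  0.0005  0.166  -0.0015]
[ 0.0006  0.0001 -0.2667  0.0001 -0.0007 -0.0015]
```

jog_arm(deltas=[0, 0, -0.03, 0, 0, 0, 1, 0, 0, -0.07, 0, 0, 0, 1, 0, 0, -0.12, 0, 0, 0, 1, 0, 0, -0.17, 0, 0, 0, 1, 0, 0, -0.22, 0, 0, 0, 1, 0, 0, -0.27, 0, 0, 0, 1, 0, 0, -0.27, 0, 0, 0, 1, 0, 0, -0.27, 0, 0, 0, 1])

```text
time_s: 6.73
position: [0.4489, 0.1862, 0.2752]
tool_rot: [[0.971, 0.24, 0.003], [0.24, -0.971, 0.0], [0.003, 0.0, -1.0]]
ft_force: [1.1, -0.1, -1.7]
grip_width: 0.0454
```

Run:
```python
from h import *
P=SEAT+.152*zp;s=env.observe();print(s['position'],s['grip_width']);print(delta(P,RT))
im=eyes.get_image('wrist');a=eyes.get_image('scene')[...,::-1]
o=np.hstack([cv2.resize(im[100:380,100:400,::-1],(450,420)),cv2.resize(a[100:280,250:400],(350,420),interpolation=cv2.INTER_CUBIC)]);cv2.imwrite('pics/z5.png',o)
```

```text
[0.4489 0.1862 0.2752] 0.045385519858655514
[-0.0873  0.3993  0.01    0.0005  0.1656 -0.0014]
```

View pics/z5.png

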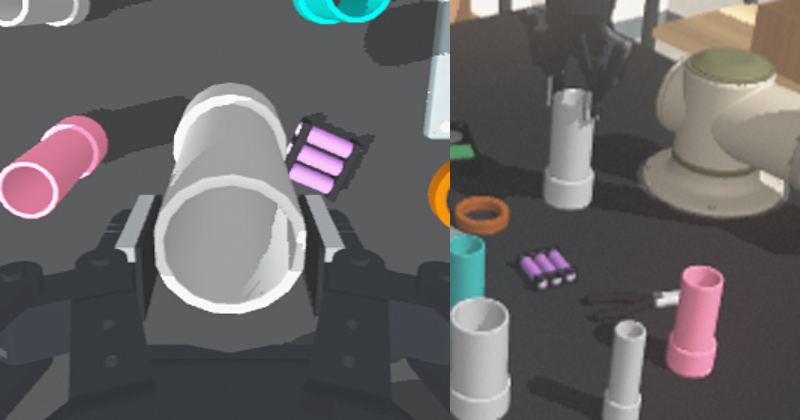

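Run:
```python
from h import *
P=SEAT+.182*zp;print(delta(P,RT))
```

```text
[-0.1059  0.3995 -0.0278  0.0004  0.1675 -0.0015]
```

jog_arm(deltas=[-0.106, 0.4, -0.028, 0, 0.167, -0.001, 1, -0.106, 0.4, -0.028, 0, 0.167, -0.001, 1, -0.106, 0.4, -0.028, 0, 0.167, -0.001, 1, -0.106, 0.4, -0.028, 0, 0.167, -0.001, 1, -0.106, 0.4, -0.028, 0, 0.167, -0.001, 1, -0.106, 0.4, -0.028, 0, 0.167, -0.001, 1, -0.106, 0.4, -0.028, 0, 0.167, -0.001, 1, -0.106, 0.4, -0.028, 0, 0.167, -0.001, 1, -0.106, 0.4, -0.028, 0, 0.167, -0.001, 1, -0.106, 0.4, -0.028, 0, 0.167, -0.001, 1, -0.106, 0.4, -0.028, 0, 0.167, -0.001, 1, -0.106, 0.4, -0.028, 0, 0.167, -0.001, 1])

```text
time_s: 7.83
position: [0.4431, -0.1228, 0.2942]
tool_rot: [[0.84, 0.244, 0.485], [0.211, -0.97, 0.123], [0.5, -0.001, -0.866]]
ft_force: [-0.3, -0.0, -1.2]
grip_width: 0.0452
```

Run:
```python
from h import *
a=eyes.get_image('scene')[...,::-1];t=eyes.get_image('top')[...,::-1];w=eyes.get_image('wrist')[...,::-1];s=env.observe()
print(s['time_s'],s['position'],s['tool_rot'],s['ft_force'],s['grip_width'])
for n,i in (('s',a),('t',t),('w',w)): cv2.imwrite(f'pics/{n}7.png',i)
P=s['position'];R=s['tool_rot'];f=P+R@[-.001,0,.072];print('foot vs seat in port frame',RT.T@(f-SEAT)*1000)
print(proj('scene',f),proj('top',P))
o=np.hstack([cv2.resize(w,(400,300)),cv2.resize(a[80:230,160:310],(400,400),interpolation=cv2.INTER_CUBIC)[50:350]]);
o=np.vstack([o,cv2.resize(t[100:250,230:430],(800,600),interpolation=cv2.INTER_CUBIC)[150:450]]);cv2.imwrite('pics/z7.png',o)
```

```text
7.9833 [ 0.4434 -0.1228  0.295 ] [[ 0.839   0.2448  0.486 ]
 [ 0.2122 -0.9696  0.1221]
 [ 0.501   0.0007 -0.8654]] [ 0.2309 -0.2753 -0.8861] 0.04535787039417447
foot vs seat in port frame [   0.5659   -0.8921 -110.7069]
[237.1549 137.5015] [338.6653 218.5906]
```

View pics/z7.png

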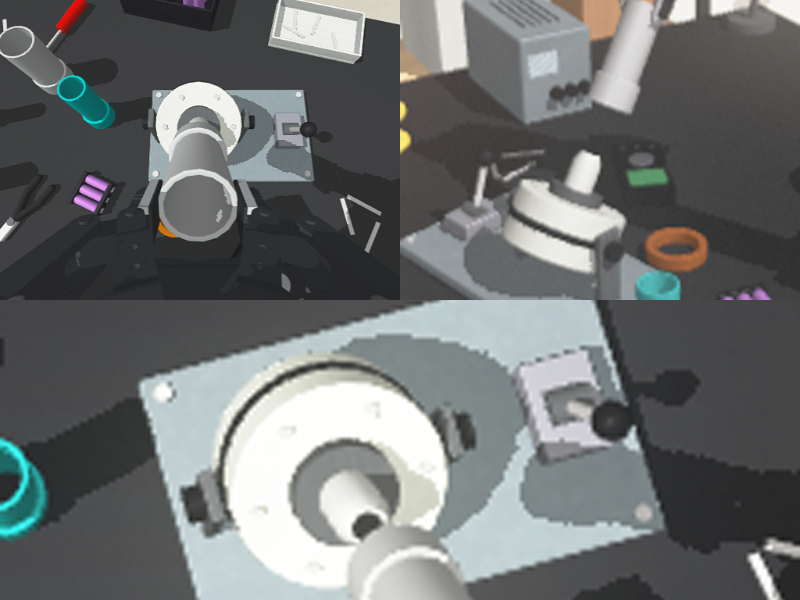

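Run:
```python
from h import *
a=cv2.imread('pics/s7.png');o=cv2.resize(a[85:185,195:275],None,fx=6,fy=6,interpolation=cv2.INTER_CUBIC)
cv2.imwrite('pics/z8.png',o)
t=cv2.imread('pics/t7.png');cv2.imwrite('pics/z9.png',cv2.resize(t[170:250,290:390],None,fx=7,fy=7,interpolation=cv2.INTER_CUBIC))
s=env.observe();P=s['position'];R=s['tool_rot']
f=P+R@[0,0,.072]
for n,of in (('scene',(195,85,6)),('top',(290,170,7))):
  for nm,X in (('mouth',SEAT+.047*zp),('seat',SEAT),('foot',f),('rim',f-R[:,2]*.13),('cufftop',f-.035*R[:,2])):
    p=proj(n,X);print(n,nm,p,(p-of[:2]+.5)*of[2])
```

```text
scene mouth [230.3309 155.8068] [214.9851 427.841 ]
scene seat [225.4148 169.1767] [185.4887 508.0602]
scene foot [236.9574 137.4388] [254.7442 317.6327]
scene rim [251.0944  99.1198] [339.5667  87.7186]
scene cufftop [240.7223 127.2338] [277.3338 256.4028]
top mouth [321.4568 193.458 ] [223.6976 167.7059]
top seat [316.3859 186.1335] [188.2014 116.4346]
top foot [328.6491 204.0534] [274.0434 241.874 ]
top rim [348.0394 232.1959] [409.7757 438.8711]
top cufftop [333.3175 210.8291] [306.7227 289.3036]
```

View pics/z8.png

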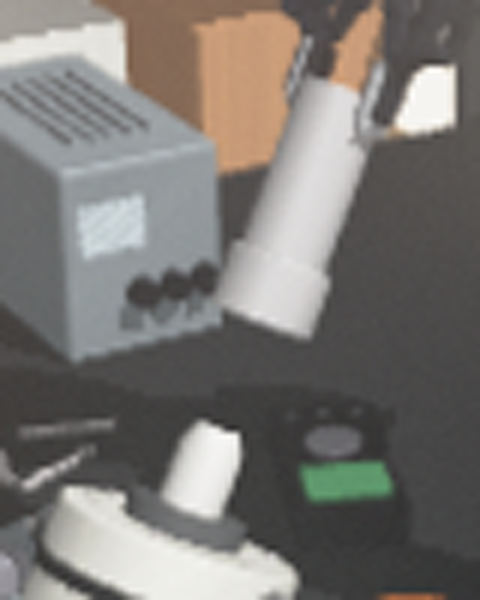

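View pics/z9.png

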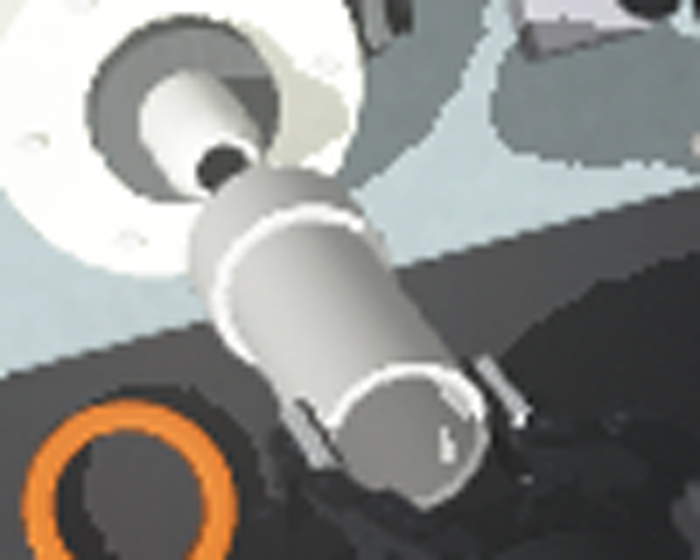

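Run:
```python
from h import *
w=cv2.imread('pics/w7.png');cv2.imwrite('pics/z10.png',cv2.resize(w[100:310,180:330],None,fx=2.8,fy=2.8,interpolation=cv2.INTER_CUBIC))
s=env.observe();P=s['position'];R=s['tool_rot']
f=P+R@[0,0,.072]
for nm,X in (('mouth',SEAT+.047*zp),('seat',SEAT),('foot',f),('rim',f-R[:,2]*.13),('cufftop',f-.035*R[:,2])):
    p=proj('wrist',X,s);print(nm,p,(p-[180,100]+.5)*2.8)
```

```text
mouth [253.8222 171.9774] [208.1022 202.9368]
seat [253.7066 163.418 ] [207.7785 178.9705]
foot [253.0152 186.5301] [205.8424 243.6843]
rim [253.0183 263.4553] [205.8513 459.0747]
cufftop [253.0157 198.9973] [205.8439 278.5924]
```

View pics/z10.png

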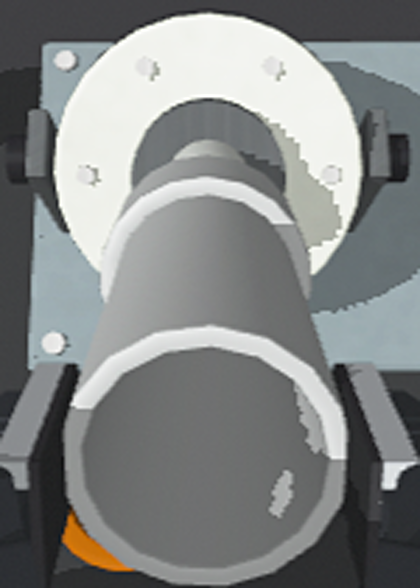

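Run:
```python
from h import *
s=env.observe();P=s['position'];R=s['tool_rot'];f=P+R@[0,0,.072]
for n in ('top','scene'):
    im=cv2.GaussianBlur(cv2.imread(f'pics/{n[0]}7.png'),(0,0),.6).astype(float)
    for d,r in ((.008,.029),(.016,.029),(.026,.029),(.045,.024),(.06,.024),(.075,.024)):
        c=proj(n,f-R[:,2]*d);c2=proj(n,f-R[:,2]*(d+.01));ax=(c2-c)/np.linalg.norm(c2-c);nn=np.array([-ax[1],ax[0]])
        cam=eyes.camera_params(n);dep=(cam['R']@(f-R[:,2]*d)+cam['t'])[2];rp=r*cam['intrinsics'][0,0]/dep
        u=np.arange(-rp-6,rp+6,.25);xy=c+u[:,None]*nn
        pr=cv2.remap(im.astype(np.float32),xy[:,0].astype(np.float32)[None],xy[:,1].astype(np.float32)[None],1)[0]
        g=np.linalg.norm(np.gradient(pr,axis=0),axis=1)
        L=[u[i] for i in np.argsort(-np.where(u<-rp+5,g,0))[:1]];Rr=[u[i] for i in np.argsort(-np.where(u>rp-5,g,0))[:1]]
        print(n,d,'rp %.2f'%rp,L,Rr,'ctr',(L[0]+Rr[0])/2,'half',(Rr[0]-L[0])/2,nn,'mm/px %.2f'%(1000*r/rp))
```

```text
top 0.008 rp 13.14 [np.float64(-10.392900843261621)] [np.float64(19.10709915673838)] ctr 4.3570991567383786 half 14.75 [-0.8235  0.5674] mm/px 2.21
top 0.016 rp 13.26 [np.float64(-9.257503908981526)] [np.float64(13.992496091018474)] ctr 2.3674960910184737 half 11.625 [-0.8235  0.5674] mm/px 2.19
top 0.026 rp 13.40 [np.float64(-10.653599278961984)] [np.float64(13.846400721038016)] ctr 1.596400721038016 half 12.25 [-0.8235  0.5674] mm/px 2.16
top 0.045 rp 11.33 [np.float64(-11.079854609754534)] [np.float64(13.170145390245466)] ctr 1.045145390245466 half 12.125 [-0.8235  0.5674] mm/px 2.12
top 0.06 rp 11.52 [np.float64(-16.52442414386222)] [np.float64(12.22557585613778)] ctr -2.1494241438622197 half 14.375 [-0.8235  0.5674] mm/px 2.08
top 0.075 rp 11.73 [np.float64(-11.225793199193781)] [np.float64(12.024206800806219)] ctr 0.39920680080621906 half 11.625 [-0.8235  0.5674] mm/px 2.05
scene 0.008 rp 8.95 [np.float64(-7.6980527981552385)] [np.float64(9.801947201844762)] ctr 1.0519472018447615 half 8.75 [0.9382 0.3461] mm/px 3.24
scene 0.016 rp 8.96 [np.float64(-7.456191810105468)] [np.float64(9.543808189894532)] ctr 1.0438081898945324 half 8.5 [0.9382 0.3461] mm/px 3.24
scene 0.026 rp 8.97 [np.float64(-7.466386420020761)] [np.float64(9.783613579979239)] ctr 1.1586135799792388 half 8.625 [0.9382 0.3461] mm/px 3.23
scene 0.045 rp 7.44 [np.float64(-5.936540902322312)] [np.float64(8.063459097677688)] ctr 1.063459097677688 half 7.0 [0.9382 0.3461] mm/px 3.23
scene 0.06 rp 7.45 [np.float64(-6.199287477034151)] [np.float64(8.30071252296585)] ctr 1.0507125229658492 half 7.25 [0.9382 0.3461] mm/px 3.22
scene 0.075 rp 7.46 [np.float64(-6.212077823208322)] [np.float64(8.287922176791678)] ctr 1.0379221767916782 half 7.25 [0.9382 0.3461] mm/px 3.22
```

jog_arm(deltas=[0, 0.0006, 0.03, 0, 0, 0, 1, 0, 0.0006, 0.055, 0, 0, 0, 1, 0, 0.0006, 0.075, 0, 0, 0, 1, 0, 0.0006, 0.085, 0, 0, 0, 1, 0, 0.0006, 0.092, 0, 0, 0, 1, 0, 0.0006, 0.098, 0, 0, 0, 1, 0, 0.0006, 0.1, 0, 0, 0, 1, 0, 0.0006, 0.1, 0, 0, 0, 1])

```text
time_s: 8.65
position: [0.48, -0.1156, 0.2305]
tool_rot: [[0.839, 0.243, 0.487], [0.211, -0.97, 0.121], [0.501, 0.001, -0.865]]
ft_force: [-0.7, -0.1, -0.5]
grip_width: 0.0453
```

Run:
```python
from h import *
a=eyes.get_image('scene')[...,::-1];w=eyes.get_image('wrist')[...,::-1];s=env.observe()
P=s['position'];R=s['tool_rot'];f=P+R@[0,0,.072];print('foot vs seat in tool axes mm',RT.T@(f-SEAT)*1000,'F tool',R.T@s['ft_force'],s['wrist_torque'],s['grip_width'])
o=np.hstack([cv2.resize(w[100:310,180:330],(400,560),interpolation=cv2.INTER_CUBIC),cv2.resize(a[85:185,200:270],(392,560),interpolation=cv2.INTER_CUBIC)]);cv2.imwrite('pics/z11.png',o)
```

```text
foot vs seat in tool axes mm [  1.7516   1.3789 -36.5161] F tool [-0.5607  0.4753  1.0519] [-0.0821  0.3901 -0.0333] 0.045632227509602184
```

View pics/z11.png

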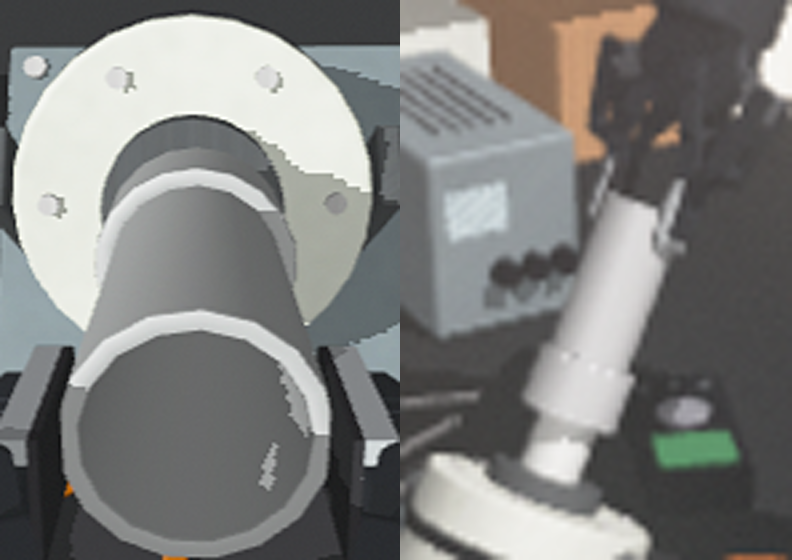

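jog_arm(deltas=[0, 0, 0.006, 0, 0, 0, 1, 0, 0, 0.012, 0, 0, 0, 1, 0, 0, 0.016, 0, 0, 0, 1, 0, 0, 0.016, 0, 0, 0, 1])

```text
time_s: 9.08
position: [0.4858, -0.1139, 0.2192]
tool_rot: [[0.84, 0.243, 0.486], [0.21, -0.97, 0.122], [0.501, -0.0, -0.866]]
ft_force: [-0.4, 0.1, -0.9]
grip_width: 0.0457
```

```bash
cat > st.py <<'E'
from h import *
s=env.observe()
P=s['position'];R=s['tool_rot'];f=P+R@[0,0,.072];print(s['time_s'],'foot vs seat in tool axes mm',RT.T@(f-SEAT)*1000,'rot',Ro.from_matrix(RT.T@R).as_rotvec(degrees=True),'F tool',R.T@s['ft_force'],R.T@s['wrist_torque'],s['grip_width'])
E
python3 st.py
```

```text
9.0833 foot vs seat in tool axes mm [  1.1148   0.8541 -23.4033] rot [-0.0466  0.0408  0.0838] F tool [-0.7197 -0.229   0.5692] [ 0.0469 -0.3648 -0.0059] 0.04566341766109001
```

jog_arm(deltas=[0, 0, 0.008, 0, 0, 0, 1, 0, 0, 0.016, 0, 0, 0, 1, 0, 0, 0.024, 0, 0, 0, 1, 0, 0, 0.026, 0, 0, 0, 1, 0, 0, 0.026, 0, 0, 0, 1])

```text
time_s: 9.5
position: [0.4953, -0.1115, 0.2023]
tool_rot: [[0.84, 0.243, 0.486], [0.21, -0.97, 0.122], [0.501, -0.0, -0.866]]
ft_force: [0.4, -0.5, -1.2]
grip_width: 0.0456
```

```bash
python3 st.py
```

```text
9.5 foot vs seat in tool axes mm [ 1.2043  0.8629 -3.9147] rot [-0.0401  0.0364  0.0702] F tool [-0.3331  0.5864  1.1903] [-0.0165 -0.4094 -0.016 ] 0.04563906936837144
```

jog_arm(deltas=[0, 0, 0.003, 0, 0, 0, 1, 0, 0, 0.005, 0, 0, 0, 1, 0, 0, 0.005, 0, 0, 0, 1])

```text
time_s: 9.75
position: [0.4971, -0.1114, 0.1997]
tool_rot: [[0.839, 0.243, 0.486], [0.211, -0.97, 0.121], [0.501, 0.001, -0.865]]
ft_force: [-0.7, -0.4, -1.6]
grip_width: 0.0456
```

```bash
python3 st.py
```

```text
9.75 foot vs seat in tool axes mm [ 1.5472  1.2456 -0.723 ] rot [-0.1071  0.0828  0.0605] F tool [-1.4381  0.2105  0.9822] [ 0.062  -0.3657 -0.028 ] 0.04563448212364152
```

jog_arm(deltas=[0, 0, 0.002, 0, 0, 0, 1, 0, 0, 0.004, 0, 0, 0, 1, 0, 0, 0.004, 0, 0, 0, 1])

```text
time_s: 10.0
position: [0.4981, -0.1115, 0.1999]
tool_rot: [[0.838, 0.244, 0.488], [0.213, -0.97, 0.118], [0.502, 0.005, -0.865]]
ft_force: [-26.4, -2.7, 28.3]
grip_width: 0.0456
```

```bash
python3 st.py
```

```text
10.0 foot vs seat in tool axes mm [ 2.5709  1.7624 -0.44  ] rot [-0.2563  0.1633 -0.101 ] F tool [ -8.4662  -3.7186 -37.6558] [ 1.379  -1.7934  0.0247] 0.0455579729940947
```

```bash
python3 - <<'E'
from h import *
a=eyes.get_image('scene')[...,::-1];w=eyes.get_image('wrist')[...,::-1]
o=np.hstack([cv2.resize(w[100:310,180:330],(400,560),interpolation=cv2.INTER_CUBIC),cv2.resize(a[105:205,190:260],(392,560),interpolation=cv2.INTER_CUBIC)]);cv2.imwrite('pics/z12.png',o)
E
python3 st.py
```

```text
10.1 foot vs seat in tool axes mm [ 2.5573  1.76   -0.43  ] rot [-0.2606  0.1697 -0.0934] F tool [ -7.7     -2.6529 -38.6444] [ 1.3944 -1.7249  0.0235] 0.04507455141478748
```

View pics/z12.png

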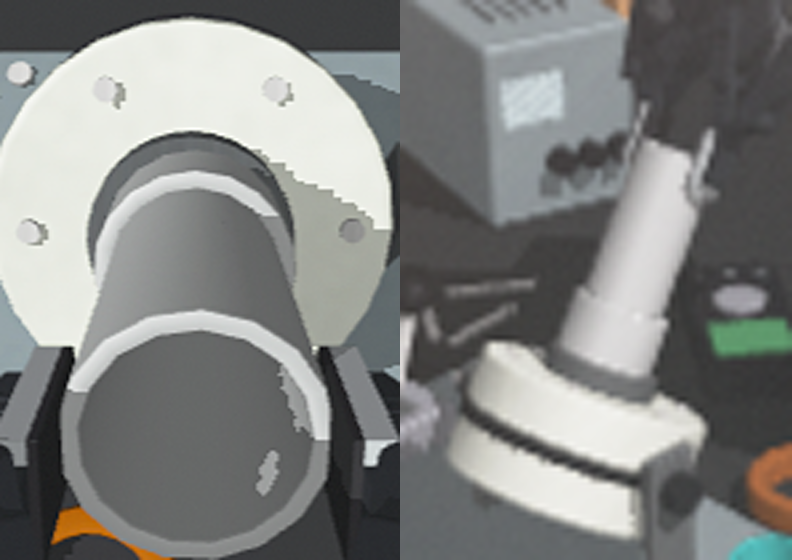

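jog_arm(deltas=[-0.0012, -0.0008, -0.002, 0, 0, 0, 1, -0.0012, -0.0008, -0.002, 0, 0, 0, 1, -0.0012, -0.0008, -0.002, 0, 0, 0, -1, -0.0012, -0.0008, -0.002, 0, 0, 0, -1, -0.0012, -0.0008, -0.002, 0, 0, 0, -1, -0.0012, -0.0008, -0.002, 0, 0, 0, -1, -0.0012, -0.0008, -0.002, 0, 0, 0, -1, -0.0012, -0.0008, -0.002, 0, 0, 0, -1, -0.0012, -0.0008, -0.002, 0, 0, 0, -1])

```text
time_s: 10.85
position: [0.4969, -0.1108, 0.1979]
tool_rot: [[0.839, 0.243, 0.486], [0.21, -0.97, 0.121], [0.501, 0.001, -0.865]]
ft_force: [-0.3, 0.4, -0.7]
grip_width: 0.0853
```

```bash
python3 st.py;python3 - <<'E'
from h import *
a=eyes.get_image('scene')[...,::-1];w=eyes.get_image('wrist')[...,::-1]
o=np.hstack([cv2.resize(w[100:380,130:380],(400,448),interpolation=cv2.INTER_CUBIC),cv2.resize(a[105:205,190:279],(400,448),interpolation=cv2.INTER_CUBIC)]);cv2.imwrite('pics/z13.png',o)
E
```

```text
10.85 foot vs seat in tool axes mm [0.5896 0.5716 0.7873] rot [-0.0932  0.0742  0.0628] F tool [-0.5328 -0.4081  0.5494] [ 0.0498 -0.2105  0.0204] 0.08530763278078837
```

View pics/z13.png

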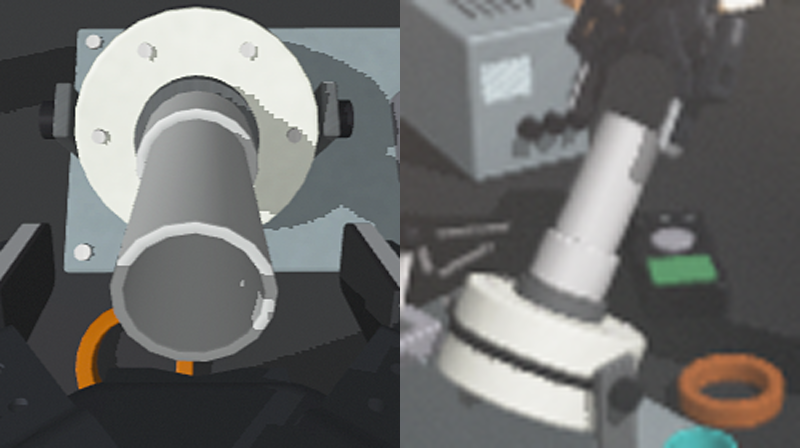

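Run:
```python
from h import *
s=env.observe();P=s['position'];R=s['tool_rot']
P1=P-R[:,2]*.16
Q=CEN+RE@np.array([-.08,-.115,.2]);print(P1,Q)
print(delta(Q,RD,s,P0=P1,R0=R))
print(proj('top',CEN+RE@np.array([-.0254,-.115,.1144])))
```

```text
[ 0.4191 -0.1301  0.3364] [ 0.5256 -0.2882  0.2   ]
[-0.0163  0.2388  0.201   0.0004 -0.1671 -0.0005]
[382.3243 167.5906]
```

jog_arm(deltas=[0, 0, -0.03, 0, 0, 0, -1, 0, 0, -0.07, 0, 0, 0, -1, 0, 0, -0.12, 0, 0, 0, -1, 0, 0, -0.17, 0, 0, 0, -1, 0, 0, -0.213, 0, 0, 0, -1, 0, 0, -0.213, 0, 0, 0, 1, 0, 0, -0.213, 0, 0, 0, 1])

```text
time_s: 11.53
position: [0.419, -0.1307, 0.3373]
tool_rot: [[0.839, 0.241, 0.488], [0.21, -0.97, 0.118], [0.502, 0.004, -0.865]]
ft_force: [-0.3, 0.2, 0.4]
grip_width: 0.0637
```

jog_arm(deltas=[0, 0.1, 0, 0, 0, 0, 1, 0, 0.2, 0.02, 0, -0.03, 0, 1, -0.016, 0.239, 0.05, 0, -0.07, 0, 1, -0.016, 0.239, 0.2, 0, -0.167, 0, 1, -0.016, 0.239, 0.2, 0, -0.167, 0, 1, -0.016, 0.239, 0.2, 0, -0.167, 0, 1, -0.016, 0.239, 0.2, 0, -0.167, 0, 1, -0.016, 0.239, 0.2, 0, -0.167, 0, 1, -0.016, 0.239, 0.2, 0, -0.167, 0, 1, -0.016, 0.239, 0.2, 0, -0.167, 0, 1])

```text
time_s: 12.37
position: [0.5254, -0.2881, 0.2015]
tool_rot: [[0.97, 0.243, 0.002], [0.243, -0.97, -0.001], [0.001, 0.002, -1.0]]
ft_force: [-0.2, 0.2, 0.3]
grip_width: -0.0
```

Run:
```python
from h import *
s=env.observe();w=eyes.get_image('wrist')[...,::-1];a=eyes.get_image('scene')[...,::-1]
B=CEN+RE@np.array([-.0254,-.115,.1144])
print(s['position'],RE.T@(s['position']-CEN),s['grip_width'],proj('wrist',B,s));print(delta(CEN+RE@np.array([-.08,-.115,.08]),RD,s))
o=np.hstack([cv2.resize(w,(400,300)),cv2.resize(a[80:230,160:360],(400,300),interpolation=cv2.INTER_CUBIC)]);cv2.imwrite('pics/z14.png',o)
```

```text
[ 0.5254 -0.2881  0.2015] [-0.0803 -0.1149  0.2015] -9.284642931051483e-06 [252.9077 120.2896]
[ 0.0001 -0.0001  0.162   0.0006 -0.0004 -0.0005]
```

View pics/z14.png

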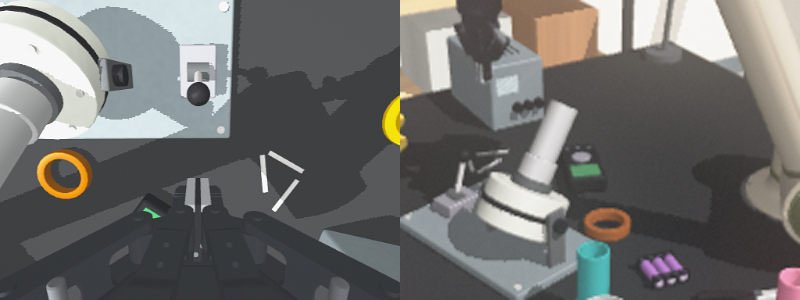

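jog_arm(deltas=[0, 0, 0.05, 0, 0, 0, 1, 0, 0, 0.1, 0, 0, 0, 1, 0, 0, 0.15, 0, 0, 0, 1, 0, 0, 0.162, 0, 0, 0, 1, 0, 0, 0.162, 0, 0, 0, 1, 0.02, 0, 0.162, 0, 0, 0, 1, 0.04, 0, 0.162, 0, 0, 0, 1, 0.055, 0, 0.162, 0, 0, 0, 1, 0.07, 0, 0.162, 0, 0, 0, 1, 0.085, 0, 0.162, 0, 0, 0, 1, 0.1, 0, 0.162, 0, 0, 0, 1, 0.1, 0, 0.162, 0, 0, 0, 1])

```text
time_s: 13.47
position: [0.6008, -0.2707, 0.0829]
tool_rot: [[0.97, 0.244, 0.006], [0.244, -0.97, -0.004], [0.005, 0.006, -1.0]]
ft_force: [0.3, 0.1, 0.2]
grip_width: -0.0002
```

```bash
cat > sw.py <<'E'
from h import *
s=env.observe();w=eyes.get_image('wrist')[...,::-1];a=eyes.get_image('scene')[...,::-1]
print(s['time_s'],RE.T@(s['position']-CEN),RE.T@s['ft_force'])
o=np.hstack([cv2.resize(w,(400,300)),cv2.resize(a[80:230,160:360],(400,300),interpolation=cv2.INTER_CUBIC)])
import sys;cv2.imwrite(sys.argv[1],o)
E
python3 sw.py pics/z15.png
```

```text
13.4667 [-0.0028 -0.1164  0.0829] [0.3009 0.0009 0.2359]
```

View pics/z15.png

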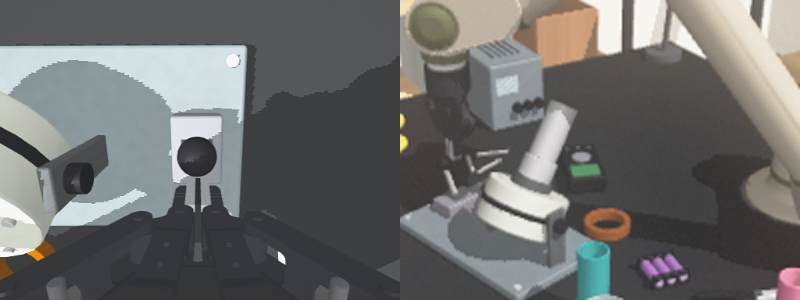

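jog_arm(deltas=[0.01, 0.001, 0, 0, 0, 0, 1, 0.02, 0.001, 0, 0, 0, 0, 1, 0.025, 0.001, 0, 0, 0, 0, 1, 0.025, 0.001, 0, 0, 0, 0, 1])

```text
time_s: 13.9
position: [0.6176, -0.2663, 0.0792]
tool_rot: [[0.97, 0.243, 0.001], [0.243, -0.97, -0.001], [0.001, 0.001, -1.0]]
ft_force: [0.9, 0.2, 0.3]
grip_width: -0.0003
```

```bash
python3 sw.py pics/z16.png
```

```text
13.9 [ 0.0145 -0.1163  0.0792] [ 0.8728 -0.0315  0.272 ]
```

View pics/z16.png

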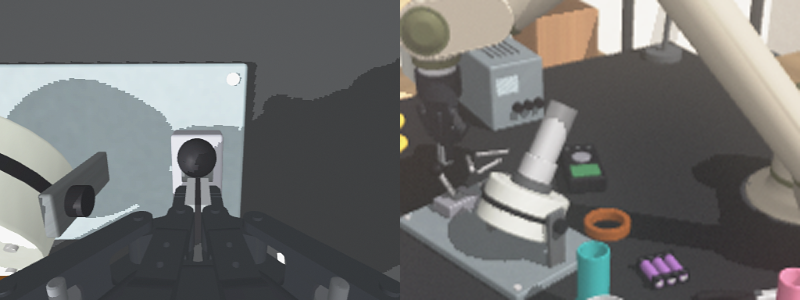

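jog_arm(deltas=[0.008, 0, 0, 0, 0, 0, 1, 0.014, 0, 0, 0, 0, 0, 1, 0.014, 0, 0, 0, 0, 0, 1])

```text
time_s: 14.25
position: [0.6231, -0.265, 0.079]
tool_rot: [[0.97, 0.242, -0.01], [0.242, -0.97, -0.002], [-0.01, -0.001, -1.0]]
ft_force: [-21.1, -4.3, 7.1]
grip_width: 0.0002
```

```bash
python3 sw.py pics/z17.png
```

```text
14.25 [ 0.0201 -0.1163  0.079 ] [-21.4641   1.024    7.1011]
```

jog_arm(deltas=[-0.03, 0, 0, 0, 0, 0, 1, -0.07, 0, 0, 0, 0, 0, 1, -0.11, 0, 0, 0, 0, 0, 1, -0.14, 0, -0.02, 0, 0, 0, 1, -0.14, 0, -0.07, 0, 0, 0, 1, -0.14, 0, -0.12, 0, 0, 0, 1, -0.14, 0, -0.17, 0, 0, 0, 1, -0.14, 0, -0.2, 0, 0, 0, 1, -0.14, 0, -0.2, 0, 0, 0, 1, -0.14, 0, -0.2, 0, 0, 0, 1])

```text
time_s: 15.18
position: [0.5255, -0.2894, 0.2302]
tool_rot: [[0.97, 0.243, 0.003], [0.243, -0.97, -0.002], [0.002, 0.003, -1.0]]
ft_force: [0.3, 0.6, -1.2]
grip_width: -0.0002
```

Run:
```python
from h import *
s=env.observe();w=eyes.get_image('wrist')[...,::-1];a=eyes.get_image('scene')[...,::-1];t=eyes.get_image('top')[...,::-1]
print(s['time_s'],s['position'],s['ft_force'])
for ang in (.9,1.0):
    th=ang-.5;B=CEN+RE@np.array([.08*np.sin(th),-.115,.04+.08*np.cos(th)]);p=proj('wrist',B,s);print(ang,p,proj('top',B),proj('scene',B))
rim=SEAT+.13*zp;print('rim',proj('top',rim),proj('scene',rim))
cv2.imwrite('pics/w18.png',w);cv2.imwrite('pics/t18.png',cv2.resize(t[100:260,120:400],None,fx=2.8,fy=2.8,interpolation=cv2.INTER_CUBIC));cv2.imwrite('pics/s18.png',cv2.resize(a[80:300,150:400],None,fx=2.7,fy=2.7,interpolation=cv2.INTER_CUBIC))
```

```text
15.1833 [ 0.5255 -0.2894  0.2302] [ 0.3164  0.6393 -1.1669]
0.9 [251.1835  54.3746] [375.7639 146.7344] [178.369  163.2038]
1.0 [251.1671  46.3762] [374.5576 144.4059] [176.7797 164.776 ]
rim [331.6849 208.2316] [239.1412 131.846 ]
```

View pics/w18.png

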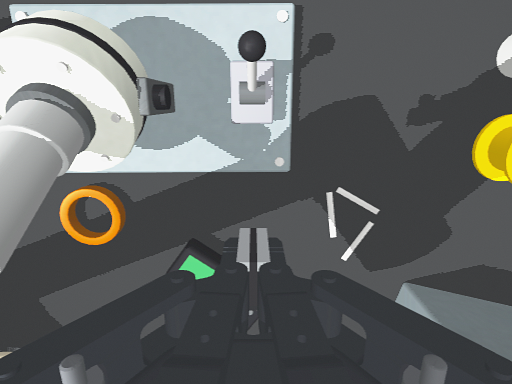

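View pics/t18.png

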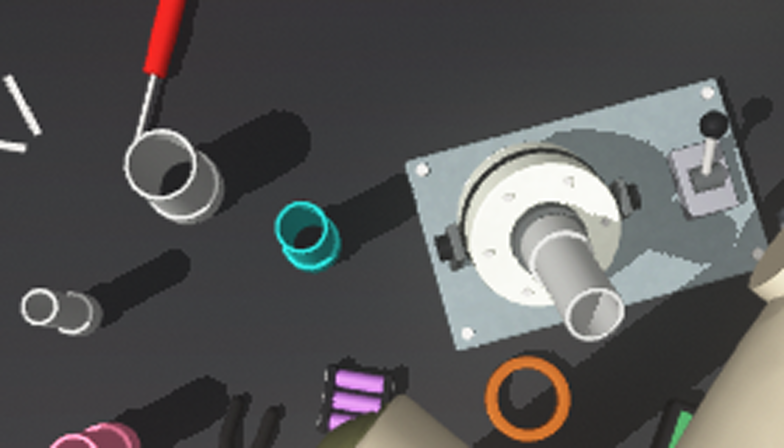

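View pics/s18.png

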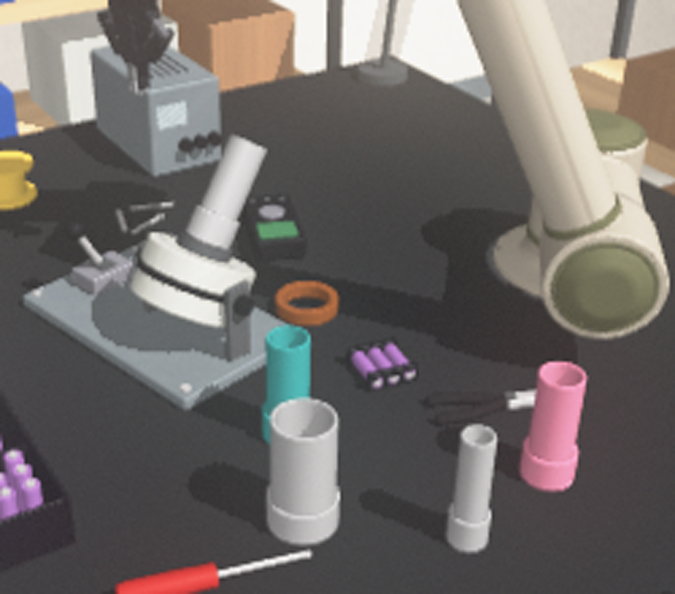

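Run:
```python
from h import *
a=cv2.GaussianBlur(eyes.get_image('scene')[...,::-1],(0,0),.1)
t=eyes.get_image('top')[...,::-1]
A=cv2.resize(a[120:190,195:260],None,fx=8,fy=8,interpolation=cv2.INTER_CUBIC)
T=cv2.resize(t[165:230,290:350],None,fx=8,fy=8,interpolation=cv2.INTER_CUBIC)
def draw(I,n,of,f0,zz,col):
    u=np.cross(zz,[.3,.9,.1]);u/=np.linalg.norm(u);v=np.cross(zz,u)
    for d,r in ((0,.029),(.035,.029),(.13,.024)):
        pts=[((proj(n,f0+zz*d+r*(np.cos(k)*u+np.sin(k)*v))-of+.5)*8) for k in np.linspace(0,6.28,40)]
        cv2.polylines(I,[np.int32(pts)],True,col,1)
for I,n,of in ((A,'scene',(195,120)),(T,'top',(290,165))):
    draw(I,n,np.array(of),SEAT,zp,(0,255,0))
    q=Ro.from_rotvec(np.radians(-3.5)*RE[:,1]).apply(zp)
    e=SEAT-.029*RT[:,0];f0=e+Ro.from_rotvec(np.radians(-3.5)*RE[:,1]).apply(SEAT-e)
    draw(I,n,np.array(of),f0,q,(0,0,255))
h=max(A.shape[0],T.shape[0]);pad=lambda I:cv2.copyMakeBorder(I,0,h-I.shape[0],0,0,0)
o=np.hstack([pad(A),pad(T)]);o=cv2.resize(o,None,fx=.79,fy=.79);cv2.imwrite('pics/z19.png',o)
```

```text
(no output)
```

View pics/z19.png

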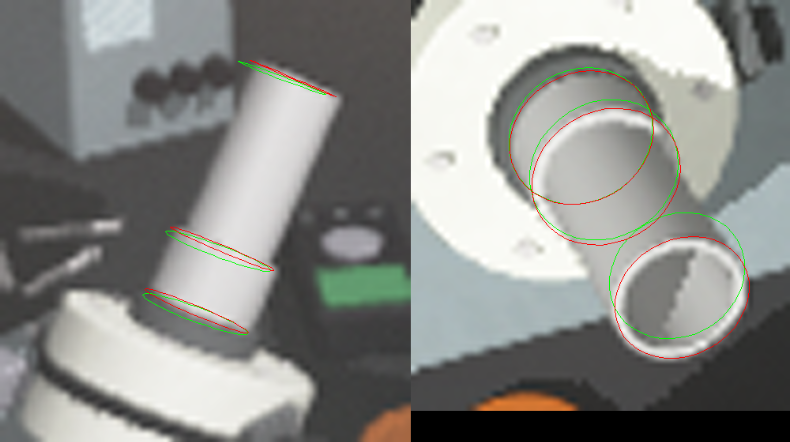

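```bash
python3 -c "
from rig import env,close_job
s=env.observe();print(s['time_s'],s['ft_force'])
print(close_job())"
```

```text
15.4333 [-0.2798665  -0.53684994  0.00562789]
the job is handed in; nothing more can be done
None
```

I fitted the middle-width nozzle on the leaning port and held it until it bottomed on the shoulder. I then let go, swung the toggle lever fully over and handed the job in at 15.4 s.

- **Seating:** the push met about 38 N with the cuff end within 1 mm of the shoulder plane. Once released, the nozzle leaned about 3.5° towards the robot. That fits it tipping forward within the 4 mm bore clearance. The cuff still looked down on the shoulder in the scene and top views, but the lean may lift its centre by up to about 2 mm.
- **Switch:** I pushed the lever until it hit its stop at about 21 N. In the wrist image the ball lies where 1.0 rad predicts, within a pixel.
- **First grasp failed:** it was too shallow, so the fingers closed above the rim and entered the bore, pressing on the nozzle with about 50 N and tilting it about 10°. I don't know whether that force counts against the 40 N limit on the gripper's body. The nozzle stood back up almost where it had been, and the second, deeper grasp held.
- **One disagreement:** before insertion, the scene camera placed the nozzle 2–4 mm off line compared with the wrist camera. It went onto the port with almost no force.
- **Other objects:** the last views show the other nozzles and look-alikes upright, and nothing in view looks disturbed; part of the bench was hidden by the arm. At hand-in the arm was clear, with about 0.6 N at the wrist.

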